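Pack the bottom shelf of the top-hat kiln

ROBOT

A 7-joint arm with a two-finger parallel gripper is mounted at the origin on the work surface. World frame = base frame: x ahead of the robot, y to its left, z up, the work surface at z = 0. Lengths are in m, angles in rad, forces in N, time in s.
With the tool pointing down it reaches from about 0.35 to 0.9 m from the base axis. Payload 8.1 kg.
Tool frame: the origin (TCP) lies where the fingers leave the gripper's body, on its centre line; the fingertips stand 73 mm ahead of it and the grasp point (between the pads) lies 54 mm ahead of it; z points along the fingers, y is the line along which they close (so a half turn about z gives the same grasp; the last joint's range is limited). The gripper opens to 85 mm and grips with 20 to 120 N. Pads are 22 mm wide; open, the fingers measure 114 mm over their backs; the gripper's body (76 mm by 85 mm) begins 54 mm behind the grasp point. The pads swing forward as they close: fully open they stand 13 mm farther back than shut.
Start: joints at [1.06, 0.434, 0.025, 1.573, -0.012, 1.134, -0.075], TCP at [0.248, -0.574, 0.304] pointing down, gripper open.
Joint ranges: [-2.62, 2.62], [-0.44, 2.09], [-1.27, 1.32], [0.08, 2.57], [-1.32, 4.46], [0.12, 2], [-2.74, 2.74]. Speed limits (rad/s): [2.22, 2.22, 3.01, 3.01, 3.14, 3.14, 3.14].

INTERFACE

Orientations are given as a rotation vector (axis times angle).
In Python, from station import r gives the robot as it stands.
- The arm moves only by the shell command python3 -m inch 'ROWS' [FORCE]. ROWS is JSON, a list of rows, each a list of 7 numbers: the shift along the tool's x, y, z in m, then the turn, a rotation vector about the tool's x, y, z in rad, then the opening, from 0 (shut) to 1 (fully open). A call has exactly 8 rows; each row is the pose to reach, as a shift and turn from the pose commanded when the call began, along the tool's axes at that moment; what a row does not reach only later rows make up. A row lasts 1/8 s, in which the tool goes at most 62.5 mm and 10.7 degrees, less where a joint would pass 70% of its speed; a pose out of reach is approached as far as the arm can. A call with a gripper value outside its range is refused whole. The fingers move at their own pace and stop on an object; FORCE is the grip in N (left out, the last holds). Time passes only in rows, so rows that repeat a pose let the fingers close, or fill a call up. It gives the time, the measured TCP pose, the force, the opening and the grip force at its end, in the units of the state.
- r.get_state(): the state, without advancing time (a new reading comes with each control period).
- r.get_image(name): name is "side" or "top" or "wrist"; returns the picture (420x560x3 uint8, red, green, blue); there is no depth.
- r.camera_model(name): a dict with "mtx" (3x3 intrinsics, pixels), "distortion" ([k1, k2, p1, p2, k3] as OpenCV has them; the pictures are not rectified), "pose" (4x4, takes a point from camera to world coordinates). Camera axes: x right, y down, z forward; pixel columns grow to the right and rows downward; lengths in m; the calibration is good to about 2 mm. A picture is of the moment at which its call begins: read the wrist's pose just before it. camera_model takes no time and is no camera call; for the wrist camera it gives the pose at the moment of the call.
- r.sign_off(): hands the job in; it is judged then, once.
The state is a dict: "time_s": time; "joint_positions": joint angles; "qd": joint speeds; "joint_torque": joint torques, N m; "position": TCP position; "ee_rot": TCP orientation; "contact_force": force on the tool from outside, world axes, zero at the start; "moment": the same for the moment, N m; "finger_gap": opening from 0.0 (shut) to 1.0 (fully open); "grasp_force": force on a finger pad.
Only numpy, scipy, OpenCV 4.12 (cv2) and the standard library are available. Lean on these libraries where they do the work, as an engineer would, in place of code of your own. Each camera call takes 0.05 s, during which the arm holds its last target. There are 200 camera calls.

TASK

Pack the kiln's bottom shelf so that two half-shelves can go on next, one over the long posts and one over the short posts: stand the loose long post straight in front of the long post already on the shelf, and the loose short post straight in front of the short one, each as far from the shelf's front edge (the long edge nearest the robot) as its partner is from the back edge. The jar goes upright midway between the two long posts with its lid on and seated, and the low bowl, right way up, midway between the two short posts. The raw clay breaks easily, so set the pots and the lid down rather than dropping them, leave the two posts already on the shelf where they stand, and do not disturb the cone pack or the tin beside the work.

Things in the scene. Friction and masses are not known exactly. Their poses are not given: they have to be found in the camera images.
- kiln: Base of a small top-hat kiln, fixed: brick hearth 270 x 330 mm, 45 mm high, carrying the kiln shelf, a white-washed slab 220 (x) by 280 (y) mm whose top is at z = 75 mm. Origin: centre of the underside, on the bench; x points to the shelf's back edge (away from the robot), y left along it, z up. Standing posts at x = +85, y = +85 and -85 mm (which is where varies).
- long_set: Long kiln post, square sand-coloured bar 32 x 32 mm, 115 mm tall, already standing, loose, at the back of the shelf, left or right; its x and y axes are parallel to the kiln's. Origin: centre of its underside, z up. Its partner belongs 170 mm in front of it (-170 mm along its x). It stays where it is.
- short_set: Short kiln post, 32 x 32 mm, 60 mm tall, already standing, loose, at the back of the shelf on the other side; axes parallel to the kiln's. Origin: centre of its underside. Its partner belongs 170 mm in front of it (-170 mm along its x). It stays where it is.
- long_post: the loose long post: square bar 32 x 32 mm, 115 mm tall, about 0.25 kg, standing upright on the wooden ware board (18 mm thick, lying on the bench to the robot's right). Origin: centre of its underside; z up, x and y square to its faces.
- short_post: the loose short post: 32 x 32 mm, 60 mm tall, about 0.13 kg, upright on the ware board. Origin: centre of its underside; z up, x and y square to its faces.
- jar: round open jar of raw terracotta: straight wall of 62 mm outside diameter above a narrower foot (52 mm), 72 mm tall, wall 4 mm (mouth 54 mm), about 0.18 kg, standing mouth up on the ware board. Origin: centre of its underside, z up.
- lid: Terracotta lid of the jar, about 0.06 kg, right way up on the ware board: a plug 48 mm across, 8 mm deep; above it a disc 64 mm across, 8 mm thick (z 8 to 16); then a knob 18 mm across to grip, z 16 to 36 mm, with a slight bead 22 mm across near its top. Origin: centre of the plug's underside, z up. Seated, its origin is 64 mm above the jar's and the disc lies flat on the rim.
- bowl: low round bowl of raw clay, foot 44 mm, straight upper wall 68 mm outside diameter from 30 to 42 mm height, 42 mm tall, about 0.10 kg, mouth up on the ware board. Origin: centre of its underside, z up.
- cone_pack: bystander: three small pointed witness cones in a 24 x 78 mm clay foot, 64 mm tall, loose on the bench beyond the kiln. Origin: centre of its underside. Not to be moved.
- wash_tin: bystander: round metal tin 68 mm across, 85 mm tall, loose on the bench beyond the ware board. Origin: centre of its underside. Not to be moved.
Things that resemble listed ones, but are neither listed nor needed, are in the scene too. What is shaped like the short_set but black or purple is not meant.

How it is judged:
By the outcome, as a careful person would: the job done as asked, in the order asked, and still so for the second after the job is handed in, with the robot touching nothing.
It also fails if it takes over 141 s, if anything falls off the work surface, if the arm or the gripper's body presses on something with over 40 N, if the wrist force passes 120 N, or if a joint passes its speed limit or range.

## Working session

There is one attempt and no reset: what is moved stays moved. The work goes in short steps, Python scripts to look and compute and a shell command to move; the robot and the scene stay as the last step left them, time stands still between calls to the robot, and variables do not carry over. Pictures are saved under pics/ and viewed, at most 14 in all, crops included, and the job is handed in when it is done.

```bash
ls; mkdir -p pics
python3 - <<'E'
from station import r
import cv2,numpy as np
for n in("top","side","wrist"):
    m=r.camera_model(n);im=r.get_image(n);cv2.imwrite(f"pics/{n}0.png",im[:,:,::-1]);print(n,np.round(m["mtx"],1).tolist(),m["distortion"],np.round(m["pose"],3).tolist())
s=r.get_state();print(s)
E
```

```text
pics
top [[395.9, 0.0, 286.9], [0.0, 395.9, 214.6], [0.0, 0.0, 1.0]] [-0.08648511  0.          0.          0.          0.        ] [[-0.03, -0.992, 0.126, 0.47], [-0.999, 0.028, -0.015, 0.034], [0.011, -0.127, -0.992, 1.161], [0.0, 0.0, 0.0, 1.0]]
side [[455.6, 0.0, 276.8], [0.0, 455.6, 211.6], [0.0, 0.0, 1.0]] [-0.09405945  0.          0.          0.          0.        ] [[0.95, -0.241, 0.201, 0.386], [-0.314, -0.726, 0.612, -0.631], [-0.001, -0.644, -0.765, 0.898], [0.0, 0.0, 0.0, 1.0]]
wrist [[301.5, 0.0, 276.9], [0.0, 301.5, 209.5], [0.0, 0.0, 1.0]] [-0.05368805  0.          0.          0.          0.        ] [[0.396, -0.878, -0.267, 0.316], [-0.918, -0.38, -0.114, -0.543], [-0.002, 0.29, -0.957, 0.375], [0.0, 0.0, 0.0, 1.0]]
{'time_s': 0.15, 'joint_positions': array([ 1.0604015 ,  0.43505393,  0.02499133,  1.57389114, -0.01158846,
        1.13398702, -0.07509345]), 'qd': array([-0.00121922, -0.00031903,  0.00016029, -0.00402447,  0.0004808 ,
       -0.00295158, -0.00128487]), 'joint_torque': array([ 1.56950831e-03, -6.70891643e+01,  1.02598932e+00, -3.16449666e+01,
        1.57537172e-02,  9.04560758e-03, -1.84073701e-05]), 'position': array([ 0.24770209, -0.57349782,  0.30331081]), 'ee_rot': array([-3.07542310e+00, -6.35790957e-01,  5.72827060e-04]), 'contact_force': array([ 0.01498841, -0.51976459,  0.32075389]), 'moment': array([ 0.03501529, -0.00270483, -0.01004484]), 'grasp_force': 0.0, 'finger_gap': 1.0008321226557797}
```

View pics/top0.png

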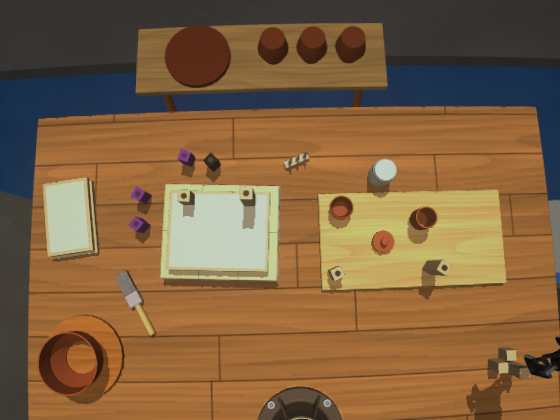

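View pics/side0.png

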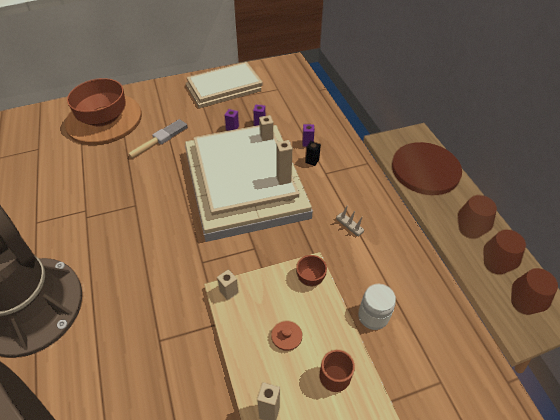

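View pics/wrist0.png

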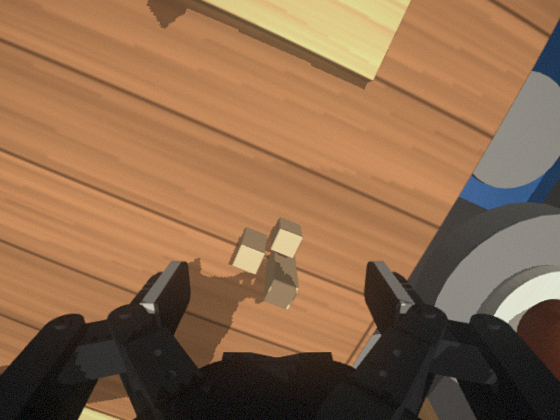

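The top view shows the kiln at (220,233): short_set at (185,197) and long_set at (246,194). On the board are the bowl (341,208), lid (383,242), jar (425,218), short post (338,273) and long post (443,267).

```bash
cat > h.py <<'E'
import cv2,numpy as np
from station import r
from scipy.spatial.transform import Rotation as R
def ray(m,px,z):
    "pixels (N,2) -> world xy on plane z"
    px=np.asarray(px,float).reshape(-1,1,2)
    n=cv2.undistortPoints(px,m["mtx"],np.array(m["distortion"]))[:,0]
    P=np.array(m["pose"]);d=np.c_[n,np.ones(len(n))]@P[:3,:3].T
    o=P[:3,3];return (o+d*((z-o[2])/d[:,2])[:,None])[:,:2]
def proj(m,X):
    W=np.linalg.inv(np.array(m["pose"]))
    return cv2.projectPoints(np.asarray(X,float).reshape(-1,1,3),cv2.Rodrigues(W[:3,:3])[0],W[:3,3],m["mtx"],np.array(m["distortion"]))[0][:,0]
def delta(xyz,yaw):
    """shift in tool axes (now) to bring TCP to xyz pointing down with tool y axis at world yaw (mod pi); rotvec"""
    s=r.get_state();A=R.from_rotvec(s["ee_rot"]);y0=A.as_matrix()[:,1];c=np.arctan2(y0[1],y0[0])
    d=(yaw-c+np.pi/2)%np.pi-np.pi/2; yw=c+d
    y=np.array([np.cos(yw),np.sin(yw),0]);z=np.array([0,0,-1.]);B=R.from_matrix(np.c_[np.cross(y,z),y,z])
    return np.round(np.r_[A.inv().apply(np.array(xyz)-s["position"]),(A.inv()*B).as_rotvec()],4)
E
python3 - <<'E'
import cv2
im=cv2.imread("pics/top0.png")
cv2.imwrite("pics/k.png",cv2.resize(im[170:290,150:290],None,fx=5,fy=5,interpolation=cv2.INTER_CUBIC))
cv2.imwrite("pics/b.png",cv2.resize(im[180:300,312:512],None,fx=4,fy=4,interpolation=cv2.INTER_CUBIC))
E
```

```text
(no output)
```

View pics/k.png

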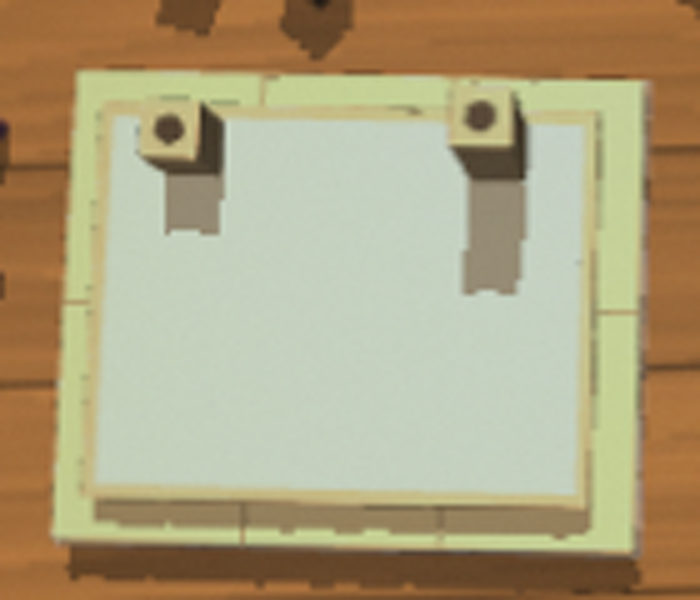

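View pics/b.png

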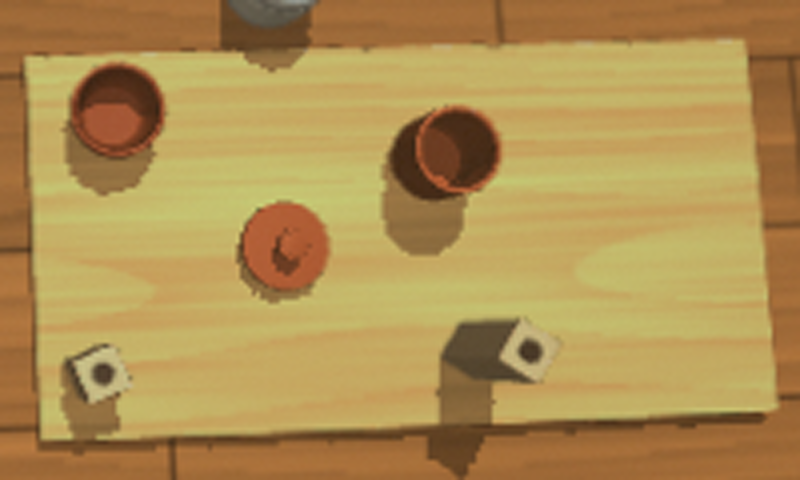

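Run:
```python
from h import *
m=r.camera_model("top")
K=lambda p:(np.array(p,float)+.5)/5-.5+[150,170]
B=lambda p:(np.array(p,float)+.5)/4-.5+[312,180]
def rect(n,p,z):
    w=ray(m,p,z);c=w.mean(0);e=[np.linalg.norm(w[i]-w[(i+1)%4]) for i in range(4)]
    a=np.arctan2(*(w[1]-w[0])[::-1]);b=np.arctan2(*(w[2]-w[1])[::-1])
    print(n,c.round(4),np.round(e,4),np.degrees([a,b]).round(2))
rect("hearth",K([(78,72),(650,82),(637,552),(53,540)]),.045)
rect("shelf",K([(105,102),(597,113),(587,506),(82,495)]),.075)
rect("wash",K([(111,115),(582,125),(577,493),(94,485)]),.075)
for n,f,p,z in (("shortset",K,(169,128),.135),("longset",K,(480,116),.19),("bowl",B,(117,109),.06),("jar",B,(457,150),.09),("lid",B,(284,246),.034),("knob",B,(294,244),.054),("short",B,(103,374),.078),("long",B,(531,350),.133)):
    print(n,ray(m,f(p),z).round(4))
rect("short",B([(77,358),(112,345),(131,384),(94,402)]),.078)
rect("long",B([(521,318),(559,341),(541,382),(501,370)]),.133)
print(ray(m,[(385,168),(297,160)],.08),ray(m,[(297,160)],.03))
```

```text
hearth [0.5696 0.2077] [0.3303 0.2667 0.328  0.2673] [-92.7  176.87]
shelf [0.5707 0.2092] [0.2759 0.2171 0.2766 0.2184] [-92.97 177.18]
wash [0.5703 0.2102] [0.2639 0.2032 0.2646 0.2055] [-92.9 177.9]
shortset [[0.6596 0.2902]]
longset [[0.651  0.1209]]
bowl [[ 0.6276 -0.1351]]
jar [[ 0.5883 -0.366 ]]
lid [[ 0.5288 -0.255 ]]
knob [[ 0.529  -0.2571]]
short [[ 0.4434 -0.1145]]
long [[ 0.45   -0.3905]]
short [ 0.4446 -0.1149] [0.0256 0.0293 0.0281 0.0318] [ -71.73 -156.16]
long [ 0.4482 -0.3901] [0.0295 0.0298 0.028  0.037 ] [-122.91  151.64]
[[ 0.73211484 -0.26263374]
 [ 0.7610774  -0.01490121]] [[ 0.77455237 -0.01717852]]
```

Kiln centre is about (0.570, 0.209) with yaw about -2.9°, consistent between the shelf corners and both set posts. Next I'll hover over the long post for a wrist view.

Run:
```python
from h import *
print(delta([.45,-.385,.33],np.radians(-31)))
```

```text
[ 2.605e-01 -9.290e-02 -2.660e-02 -1.200e-03 -2.000e-04 -6.220e-01]
```

```bash
python3 -m inch '[[0.05,-0.02,-0.005,0,0,-0.1,1],[0.1,-0.04,-0.01,0,0,-0.2,1],[0.15,-0.06,-0.015,0,0,-0.35,1],[0.2,-0.08,-0.02,0,0,-0.5,1],[0.26,-0.093,-0.027,0,0,-0.62,1],[0.26,-0.093,-0.027,0,0,-0.62,1],[0.26,-0.093,-0.027,0,0,-0.62,1],[0.26,-0.093,-0.027,0,0,-0.62,1]]' 40
python3 - <<'E'
from h import *
import pickle
m=r.camera_model("wrist");im=r.get_image("wrist");cv2.imwrite("pics/w1.png",im[:,:,::-1]);pickle.dump(m,open("w1.pkl","wb"))
for n,X in dict(long=(.449,-.390,.133),jar=(.588,-.366,.09),lid=(.529,-.255,.034)).items(): print(n,proj(m,[X]))
E
```

```text
time_s: 1.15
position: [0.4483, -0.3865, 0.3306]
ee_rot: [-2.738, -1.54, 0.002]
contact_force: [0.2, -0.8, 0.3]
finger_gap: 1.001
grasp_force: 0.0
long [[279.61157804 205.65203293]]
jar [[386.95931378 103.58356387]]
lid [[277.65330819  45.03466488]]
```

View pics/w1.png

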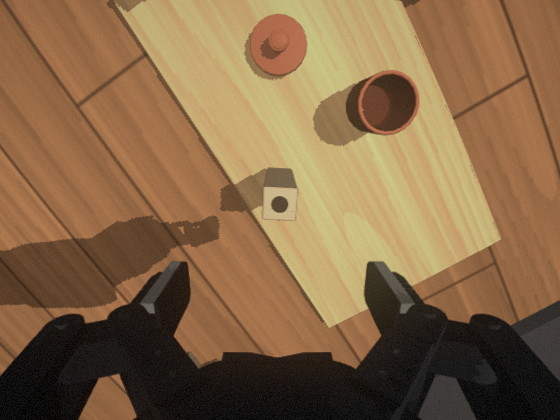

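The wrist view matches the top-view predictions: long post top at (280,204), jar mouth at (388,102), lid disc at (279,45). Next, a precise fit.

```bash
cat >> h.py <<'E'
def post(im,m,c,z,rad=45):
    "top face of a square post near pixel c: centre, sides, yaw mod 90 (deg)"
    hsv=cv2.cvtColor(im,cv2.COLOR_RGB2HSV);k=((hsv[...,1]<95)&(hsv[...,2]>120)).astype(np.uint8)
    w=np.zeros_like(k);cv2.circle(w,tuple(int(v) for v in c),rad,1,-1);k&=w
    cs,_=cv2.findContours(k,cv2.RETR_EXTERNAL,cv2.CHAIN_APPROX_NONE)
    cs=[x for x in cs if cv2.contourArea(x)>60];q=min(cs,key=lambda x:np.linalg.norm(x[:,0].mean(0)-c))
    W=ray(m,q[:,0],z);rc=cv2.minAreaRect((W*1000).astype(np.float32));print("post",np.round(rc[0],1),np.round(rc[1],1),round(rc[2],1));return rc
def disc(im,m,c,z,rad=60,smin=150):
    "reddish round thing near pixel c, outline taken at height z"
    hsv=cv2.cvtColor(im,cv2.COLOR_RGB2HSV);k=(((hsv[...,0]<10)|(hsv[...,0]>170))&(hsv[...,1]>smin)).astype(np.uint8)
    w=np.zeros_like(k);cv2.circle(w,tuple(int(v) for v in c),rad,1,-1);k&=w
    cs,_=cv2.findContours(k,cv2.RETR_EXTERNAL,cv2.CHAIN_APPROX_NONE);q=max(cs,key=cv2.contourArea)
    W=ray(m,cv2.convexHull(q)[:,0],z);(x,y),rr=cv2.minEnclosingCircle((W*1000).astype(np.float32));print("disc",round(x,1),round(y,1),"r",round(rr,1),cv2.boundingRect(q))
E
python3 - <<'E'
from h import *
import pickle
m=pickle.load(open("w1.pkl","rb"));im=cv2.imread("pics/w1.png")[:,:,::-1].copy()
for p in [(280,200),(280,178),(200,100),(385,78),(360,110),(330,115),(300,40)]: print(p,im[p[1],p[0]],cv2.cvtColor(im[p[1]:p[1]+1,p[0]:p[0]+1],cv2.COLOR_RGB2HSV)[0,0])
post(im,m,(280,204),.133);disc(im,m,(279,45),.034);disc(im,m,(388,102),.09)
E
```

```text
(280, 200) [91 77 55] [ 18 101  91]
(280, 178) [116  99  75] [ 18  90 116]
(200, 100) [204 180 123] [ 21 101 204]
(385, 78) [64 46 29] [ 15 139  64]
(360, 110) [186 112  82] [  9 143 186]
(330, 115) [146 117  80] [ 17 115 146]
(300, 40) [183 112  81] [  9 142 183]
post [ 450.2 -387.9] [31.9 31.1] 56.1
disc 499.5 -258.8 r 0.0 (257, 63, 1, 1)
disc 613.0 -350.9 r 1.4 (402, 75, 3, 3)
```

```bash
sed -i 's/smin=150/smin=125/; s/hsv\[...,0\]<10/hsv[...,0]<13/' h.py
python3 - <<'E'
from h import *
import pickle
m=pickle.load(open("w1.pkl","rb"));im=cv2.imread("pics/w1.png")[:,:,::-1].copy()
post(im,m,(280,204),.133);disc(im,m,(279,45),.034,42);disc(im,m,(388,102),.09,40)
t=r.camera_model("top");it=cv2.imread("pics/top0.png")[:,:,::-1].copy()
disc(it,t,(383,242),.034,20);disc(it,t,(426,217),.09,20);disc(it,t,(341,208),.06,20);
post(it,t,(337,273),.078,20);post(it,t,(444,267),.133,20)
print(delta([.4502,-.3879,.205],np.radians(-33.9)))
E
```

```text
post [ 450.2 -387.9] [31.9 31.1] 56.1
disc 529.3 -255.0 r 31.4 (250, 14, 57, 61)
disc 589.1 -364.5 r 31.9 (356, 70, 63, 65)
disc 528.8 -255.6 r 30.9 (373, 231, 21, 21)
disc 587.4 -359.3 r 36.4 (411, 207, 26, 22)
disc 627.0 -135.3 r 33.1 (330, 196, 23, 23)
post [ 443.2 -113.8] [30.2 29.4] 24.4Traceback (most recent call last):
  File "<stdin>", line 7, in <module>
  File "h.py", line 24, in post
    cs=[x for x in cs if cv2.contourArea(x)>60];q=min(cs,key=lambda x:np.linalg.norm(x[:,0].mean(0)-c))
                                                  ~~~^^^^^^^^^^^^^^^^^^^^^^^^^^^^^^^^^^^^^^^^^^^^^^^^^^
ValueError: min() iterable argument is empty
```

Run:
```python
from h import *
print(delta([.4502,-.3879,.152],np.radians(-33.9)))
```

```text
[-1.000e-04  2.400e-03  1.786e-01 -7.000e-04  7.000e-04  4.570e-02]
```

```bash
python3 -m inch '[[0,0.002,0.02,0,0,0.046,1],[0,0.002,0.06,0,0,0.046,1],[0,0.002,0.1,0,0,0.046,1],[0,0.002,0.14,0,0,0.046,1],[0,0.002,0.165,0,0,0.046,1],[0,0.002,0.178,0,0,0.046,1],[0,0.002,0.178,0,0,0.046,1],[0,0.002,0.178,0,0,0.046,1]]'
python3 - <<'E'
from h import *
print(delta([.4502,-.3879,.152],np.radians(-33.9)),r.get_state()["qd"].round(3))
E
```

```text
time_s: 2.2
position: [0.4518, -0.3869, 0.154]
ee_rot: [2.77, 1.48, 0.001]
contact_force: [-0.3, 0.5, 0.8]
finger_gap: 1.001
grasp_force: 0.0
[-0.0017 -0.0008  0.002   0.0018  0.0002  0.0022] [-0.003 -0.005 -0.003 -0.003  0.001 -0.002 -0.   ]
```

```bash
python3 -m inch '[[-0.001,-0.001,0.002,0,0,0,1],[-0.001,-0.001,0.002,0,0,0,0.5],[-0.001,-0.001,0.002,0,0,0,0.2],[-0.001,-0.001,0.002,0,0,0,0.2],[-0.001,-0.001,0.002,0,0,0,0.2],[-0.001,-0.001,0.002,0,0,0,0.2],[-0.001,-0.001,0.002,0,0,0,0.2],[-0.001,-0.001,0.002,0,0,0,0.2]]' 40
```

```text
time_s: 3.2
position: [0.45, -0.3866, 0.1511]
ee_rot: [2.77, 1.481, 0.0]
contact_force: [-0.8, 1.3, 5.7]
finger_gap: 0.368
grasp_force: 38.6
```

```bash
python3 -m inch '[[0,0,-0.01,0,0,0,0.2],[0,0,-0.03,0,0,0,0.2],[0,0,-0.06,0,0,0,0.2],[0,0,-0.1,0,0,0,0.2],[0,0,-0.14,0,0,0,0.2],[0,0,-0.17,0,0,0,0.2],[0,0,-0.17,0,0,0,0.2],[0,0,-0.17,0,0,0,0.2]]'
python3 - <<'E'
from h import *
print(delta([.481,.129,.32],np.radians(-2.9)))
E
```

```text
time_s: 4.2
position: [0.4495, -0.3863, 0.3199]
ee_rot: [-2.77, -1.48, 0.001]
contact_force: [0.3, 0.1, -2.5]
finger_gap: 0.367
grasp_force: 38.2
[ 4.459e-01 -2.601e-01  3.000e-04 -1.400e-03 -4.000e-04 -5.384e-01]
```

```bash
python3 -m inch '[[0.03,-0.017,0,0,0,-0.03,0.2],[0.08,-0.047,0,0,0,-0.09,0.2],[0.13,-0.076,0,0,0,-0.16,0.2],[0.18,-0.105,0,0,0,-0.22,0.2],[0.23,-0.134,0,0,0,-0.28,0.2],[0.28,-0.163,0,0,0,-0.34,0.2],[0.33,-0.192,0,0,0,-0.4,0.2],[0.38,-0.222,0,0,0,-0.46,0.2]]'
python3 - <<'E'
from h import *
print(delta([.481,.129,.32],np.radians(-2.9)))
E
```

```text
time_s: 5.2
position: [0.4758, 0.0542, 0.3196]
ee_rot: [-2.357, -2.075, 0.003]
contact_force: [0.0, -0.5, -1.6]
finger_gap: 0.368
grasp_force: 38.4
[ 0.0749 -0.0043 -0.0004 -0.002   0.0004 -0.0768]
```

```bash
python3 -m inch '[[0.03,-0.002,0,0,0,-0.03,0.2],[0.06,-0.004,0,0,0,-0.06,0.2],[0.075,-0.004,0,0,0,-0.077,0.2],[0.075,-0.004,0,0,0,-0.077,0.2],[0.075,-0.004,0,0,0,-0.077,0.2],[0.075,-0.004,0,0,0,-0.077,0.2],[0.075,-0.004,0,0,0,-0.077,0.2],[0.075,-0.004,0,0,0,-0.077,0.2]]'
python3 - <<'E'
from h import *
import pickle
m=r.camera_model("wrist");im=r.get_image("wrist");cv2.imwrite("pics/w2.png",im[:,:,::-1]);pickle.dump(m,open("w2.pkl","wb"))
for X in ((.651,.1209,.19),(.6596,.2902,.135)): print(proj(m,[X]))
print(delta([.481,.129,.32],np.radians(-2.9)))
E
```

```text
time_s: 6.2
position: [0.4823, 0.1272, 0.321]
ee_rot: [2.279, 2.162, 0.0]
contact_force: [-0.7, -0.3, -2.9]
finger_gap: 0.372
grasp_force: 38.4
[[505.2683908  224.03859032]]
[[494.08015555  -7.3796267 ]]
[ 0.0016 -0.0013  0.001   0.0002  0.0001 -0.0019]
```

View pics/w2.png

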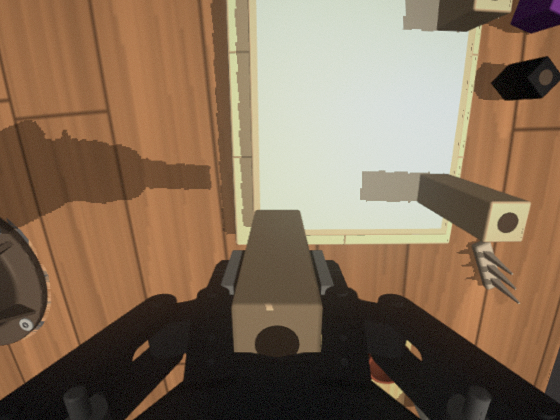

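Run:
```python
from h import *
import pickle
m=pickle.load(open("w2.pkl","rb"))
im=cv2.imread("pics/w2.png");g=cv2.cvtColor(im,cv2.COLOR_BGR2GRAY)[205:240,492:525];k=(g<60).astype(np.uint8);M=cv2.moments(k,True);c=(492+M['m10']/M['m00'],205+M['m01']/M['m00'])
print(c,ray(m,[c],.19))
post(im[:,:,::-1].copy(),m,(507,218),.19,30)
# slab bottom-right region: wash boundaries
print(ray(m,[(458,60),(446,228),(255,60),(260,205)],.075))
```

```text
Traceback (most recent call last):
ZeroDivisionError: float division by zero
```

Run:
```python
from h import *
import pickle
m=pickle.load(open("w2.pkl","rb"))
im=cv2.imread("pics/w2.png");g=cv2.cvtColor(im,cv2.COLOR_BGR2GRAY)[210:236,495:522];k=(g<110).astype(np.uint8);print(g.min());M=cv2.moments(k,True);c=(495+M['m10']/M['m00'],210+M['m01']/M['m00'])
print(c,ray(m,[c],.19))
q=ray(m,[(486,203),(523,203),(525,240),(490,240)],.19);print(q,q.mean(0))
print(ray(m,[(470,60),(453,228),(255,60),(258,205)],.075))
```

```text
63
(507.4166666666667, 222.41346153846155) [[0.65246879 0.12208414]]
[[0.63346839 0.13789524]
 [0.66198967 0.13644039]
 [0.66933287 0.10705406]
 [0.64111099 0.10883141]] [0.65147548 0.12255528]
[[0.68068897 0.25028102]
 [0.68165877 0.07346125]
 [0.4687197  0.25825512]
 [0.46147674 0.11241234]]
```

```bash
python3 - <<'E'
from h import *
print(delta([.482,.131,.212],np.radians(-2.9)))
E
python3 -m inch '[[0.004,-0.0005,0.01,0,0,0,0.2],[0.004,-0.0005,0.03,0,0,0,0.2],[0.004,-0.0005,0.06,0,0,0,0.2],[0.004,-0.0005,0.09,0,0,0,0.2],[0.004,-0.0005,0.1,0,0,0,0.2],[0.004,-0.0005,0.107,0,0,0,0.2],[0.004,-0.0005,0.107,0,0,0,0.2],[0.004,-0.0005,0.107,0,0,0,0.2]]'
python3 - <<'E'
from h import *
print(delta([.482,.131,.208],np.radians(-2.9)))
E
```

```text
[ 3.60e-03 -5.00e-04  1.09e-01  2.00e-04  1.00e-04 -1.90e-03]
time_s: 7.25
position: [0.4824, 0.1319, 0.2147]
ee_rot: [2.278, 2.162, 0.002]
contact_force: [-0.7, 0.3, -2.3]
finger_gap: 0.367
grasp_force: 38.3
[-0.0009 -0.0003  0.0067  0.0014 -0.0004 -0.0015]
```

```bash
python3 -m inch '[[-0.001,0,0.002,0,0,0,0.2],[-0.001,0,0.003,0,0,0,0.2],[-0.001,0,0.004,0,0,0,0.2],[-0.001,0,0.005,0,0,0,0.2],[-0.001,0,0.006,0,0,0,0.2],[-0.001,0,0.007,0,0,0,0.2],[-0.001,0,0.007,0,0,0,0.2],[-0.001,0,0.007,0,0,0,0.2]]'
```

```text
time_s: 8.25
position: [0.4819, 0.1307, 0.208]
ee_rot: [2.278, 2.162, 0.0]
contact_force: [-3.9, -1.7, 14.7]
finger_gap: 0.368
grasp_force: 40.3
```

```bash
python3 -m inch '[[0,0,-0.001,0,0,0,0.5],[0,0,-0.001,0,0,0,0.7],[0,0,-0.001,0,0,0,0.8],[0,0,-0.001,0,0,0,0.8],[0,0,-0.03,0,0,0,0.8],[0,0,-0.07,0,0,0,0.8],[0,0,-0.12,0,0,0,0.8],[0,0,-0.13,0,0,0,1]]'
python3 - <<'E'
from h import *
print(delta([.4435,-.114,.29],np.radians(24.4)))
E
```

```text
time_s: 9.25
position: [0.4829, 0.1313, 0.34]
ee_rot: [2.277, 2.161, 0.007]
contact_force: [0.2, -0.2, 0.2]
finger_gap: 0.978
grasp_force: 0.0
[-2.471e-01 -2.680e-02  4.950e-02  5.400e-03 -4.000e-04 -4.779e-01]
```

```bash
python3 -m inch '[[-0.04,-0.004,0,0,0,-0.08,1],[-0.09,-0.01,0.01,0,0,-0.18,1],[-0.14,-0.015,0.02,0,0,-0.28,1],[-0.19,-0.02,0.03,0,0,-0.38,1],[-0.23,-0.025,0.04,0,0,-0.45,1],[-0.247,-0.027,0.047,0,0,-0.478,1],[-0.247,-0.027,0.047,0,0,-0.478,1],[-0.247,-0.027,0.047,0,0,-0.478,1]]'
python3 - <<'E'
from h import *
import pickle
m=r.camera_model("wrist");im=r.get_image("wrist");cv2.imwrite("pics/w3.png",im[:,:,::-1]);pickle.dump(m,open("w3.pkl","wb"))
c=proj(m,[(.4432,-.1138,.078)])[0];print(c)
post(im,m,c,.078);print(delta([.4432,-.1138,.118],np.radians(24.4)))
E
```

```text
time_s: 10.25
position: [0.4422, -0.1136, 0.2899]
ee_rot: [-1.701, -2.641, -0.001]
contact_force: [-0.5, 0.3, 0.8]
finger_gap: 1.0
grasp_force: 0.0
[276.48031701 199.22273276]
post [ 444.1 -112.6] [31.6 32. ] 21.4
[-0.0007  0.0005  0.172   0.0004 -0.0002  0.0012]
```

View pics/w3.png

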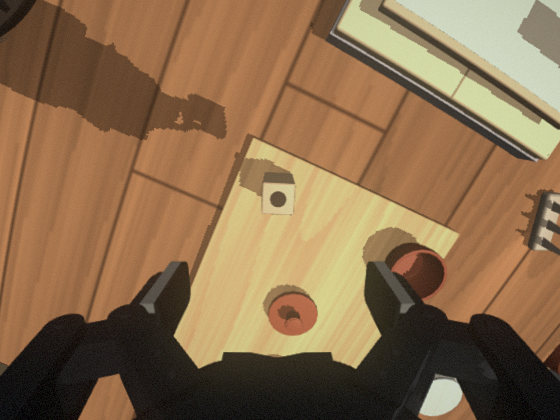

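```bash
python3 -m inch '[[0,0.002,0.03,0,0,0.052,1],[0,0.002,0.08,0,0,0.052,1],[0,0.002,0.13,0,0,0.052,1],[0,0.002,0.165,0,0,0.052,1],[0,0.002,0.18,0,0,0.052,1],[0,0.002,0.184,0,0,0.052,1],[0,0.002,0.184,0,0,0.052,1],[0,0.002,0.184,0,0,0.052,1]]'
python3 - <<'E'
from h import *
print(delta([.4441,-.1126,.107],np.radians(21.4)))
E
python3 -m inch '[[0,0,0,0,0,0,0.7],[0,0,0,0,0,0,0.4],[0,0,0,0,0,0,0.2],[0,0,0,0,0,0,0.2],[0,0,0,0,0,0,0.2],[0,0,0,0,0,0,0.2],[0,0,0,0,0,0,0.2],[0,0,0,0,0,0,0.2]]' 40
```

```text
time_s: 11.3
position: [0.4446, -0.1139, 0.107]
ee_rot: [1.769, 2.594, 0.001]
contact_force: [0.2, 0.1, -0.8]
finger_gap: 0.994
grasp_force: 0.0
[0.0014 0.     0.     0.0017 0.0013 0.0003]
time_s: 12.3
position: [0.444, -0.1139, 0.1061]
ee_rot: [1.77, 2.595, -0.0]
contact_force: [-1.8, -0.3, 5.5]
finger_gap: 0.369
grasp_force: 40.0
```

```bash
python3 -m inch '[[0,0,-0.01,0,0,0,0.2],[0,0,-0.03,0,0,0,0.2],[0,0,-0.07,0,0,0,0.2],[0,0,-0.12,0,0,0,0.2],[0,0,-0.17,0,0,0,0.2],[0,0,-0.21,0,0,0,0.2],[0,0,-0.23,0,0,0,0.2],[0,0,-0.23,0,0,0,0.2]]'
python3 - <<'E'
from h import *
print(delta([.49,.2984,.335],np.radians(-2.9)))
E
```

```text
time_s: 13.3
position: [0.4442, -0.1137, 0.3374]
ee_rot: [1.768, 2.593, 0.001]
contact_force: [0.1, -0.2, -3.0]
finger_gap: 0.368
grasp_force: 39.9
[0.3669 0.1932 0.0021 0.0026 0.0014 0.4246]
```

```bash
python3 -m inch '[[0.03,0.016,0,0,0,0.03,0.2],[0.08,0.042,0,0,0,0.09,0.2],[0.13,0.068,0,0,0,0.15,0.2],[0.18,0.095,0,0,0,0.21,0.2],[0.23,0.121,0,0,0,0.27,0.2],[0.28,0.147,0,0,0,0.33,0.2],[0.32,0.168,0,0,0,0.38,0.2],[0.35,0.184,0,0,0,0.41,0.2]]'
python3 - <<'E'
from h import *
print(delta([.49,.2984,.175],np.radians(-2.9)))
E
```

```text
time_s: 14.3
position: [0.4864, 0.2812, 0.3341]
ee_rot: [-2.259, -2.181, 0.004]
contact_force: [0.9, -0.1, -1.7]
finger_gap: 0.368
grasp_force: 39.9
[ 0.0175  0.0034  0.1591 -0.0026  0.0007  0.0153]
```

```bash
python3 -m inch '[[0.014,0.001,0.005,0,0,0.015,0.2],[0.015,0.002,0.03,0,0,0.015,0.2],[0.015,0.002,0.07,0,0,0.015,0.2],[0.015,0.002,0.11,0,0,0.015,0.2],[0.015,0.002,0.14,0,0,0.015,0.2],[0.015,0.002,0.155,0,0,0.015,0.2],[0.015,0.002,0.159,0,0,0.015,0.2],[0.015,0.002,0.159,0,0,0.015,0.2]]'
python3 - <<'E'
from h import *
print(delta([.49,.2984,.163],np.radians(-2.9)))
E
```

```text
time_s: 15.3
position: [0.49, 0.2944, 0.1774]
ee_rot: [-2.277, -2.164, -0.001]
contact_force: [-0.3, -0.2, -2.0]
finger_gap: 0.367
grasp_force: 40.0
[ 0.004  -0.0002  0.0144  0.0004 -0.0005 -0.0004]
```

```bash
python3 -m inch '[[0.004,0,0.002,0,0,0,0.2],[0.004,0,0.005,0,0,0,0.2],[0.004,0,0.008,0,0,0,0.2],[0.004,0,0.01,0,0,0,0.2],[0.004,0,0.012,0,0,0,0.2],[0.004,0,0.013,0,0,0,0.2],[0.004,0,0.0145,0,0,0,0.2],[0.004,0,0.0145,0,0,0,0.2]]'
```

```text
time_s: 16.3
position: [0.4901, 0.2981, 0.1632]
ee_rot: [2.277, 2.164, 0.0]
contact_force: [-2.9, -3.0, 8.0]
finger_gap: 0.369
grasp_force: 41.0
```

```bash
python3 -m inch '[[0,0,-0.001,0,0,0,0.5],[0,0,-0.001,0,0,0,0.7],[0,0,-0.001,0,0,0,0.8],[0,0,-0.001,0,0,0,0.8],[0,0,-0.04,0,0,0,0.8],[0,0,-0.09,0,0,0,0.8],[0,0,-0.14,0,0,0,0.8],[0,0,-0.17,0,0,0,1]]'
python3 - <<'E'
from h import *
print(delta([.5885,-.365,.26],np.radians(30)))
E
```

```text
time_s: 17.3
position: [0.4903, 0.2986, 0.3351]
ee_rot: [2.277, 2.164, 0.004]
contact_force: [-0.5, -0.1, 0.8]
finger_gap: 0.98
grasp_force: 0.0
[-0.6579  0.1317  0.0742  0.0026 -0.001  -0.5746]
```

```bash
python3 -m inch '[[-0.04,0.008,0,0,0,-0.04,1],[-0.09,0.018,0,0,0,-0.08,1],[-0.15,0.03,0,0,0,-0.13,1],[-0.21,0.042,0,0,0,-0.18,1],[-0.27,0.054,0,0,0,-0.24,1],[-0.33,0.066,0,0,0,-0.29,1],[-0.39,0.078,0,0,0,-0.34,1],[-0.45,0.09,0.01,0,0,-0.39,1]]'
python3 - <<'E'
from h import *
print(delta([.5885,-.365,.27],np.radians(30)))
E
```

```text
time_s: 18.3
position: [0.5574, -0.1579, 0.3231]
ee_rot: [1.812, 2.564, 0.001]
contact_force: [0.8, 0.0, 0.1]
finger_gap: 0.999
grasp_force: 0.0
[-0.2056 -0.04    0.0533  0.0015  0.0012 -0.183 ]
```

```bash
python3 -m inch '[[-0.05,-0.01,0.005,0,0,-0.04,1],[-0.1,-0.02,0.015,0,0,-0.09,1],[-0.15,-0.03,0.03,0,0,-0.14,1],[-0.19,-0.038,0.045,0,0,-0.17,1],[-0.205,-0.04,0.053,0,0,-0.183,1],[-0.205,-0.04,0.053,0,0,-0.183,1],[-0.205,-0.04,0.053,0,0,-0.183,1],[-0.205,-0.04,0.053,0,0,-0.183,1]]'
python3 - <<'E'
from h import *
import pickle
m=r.camera_model("wrist");im=r.get_image("wrist");cv2.imwrite("pics/w4.png",im[:,:,::-1]);pickle.dump(m,open("w4.pkl","wb"))
c=proj(m,[(.5885,-.365,.09)])[0];print(c);disc(im,m,c,.09,70)
c=proj(m,[(.529,-.255,.034)])[0];print(c);disc(im,m,c,.034,50)
print(delta([.5885,-.365,.122],np.radians(30)))
E
```

```text
time_s: 19.3
position: [0.588, -0.3608, 0.2705]
ee_rot: [1.57, 2.72, 0.001]
contact_force: [-0.0, 0.3, -0.0]
finger_gap: 0.996
grasp_force: 0.0
[273.29530022 211.70142275]
disc 587.1 -364.3 r 33.4 (239, 173, 70, 73)
[277.21233969  67.52771129]
disc 529.5 -254.9 r 31.5 (245, 32, 66, 71)
[-0.0035 -0.0016  0.1484  0.0007  0.0009  0.0002]
```

View pics/w4.png

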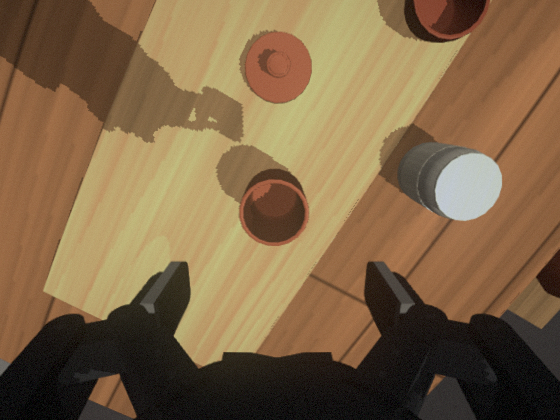

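Jar rim circle is centred at (274,212), which matches (0.5885,-0.365). The lid is at (0.5295,-0.255). Descending on the jar.

```bash
python3 -m inch '[[-0.0035,-0.0015,0.02,0,0,0,1],[-0.0035,-0.0015,0.05,0,0,0,1],[-0.0035,-0.0015,0.09,0,0,0,1],[-0.0035,-0.0015,0.12,0,0,0,1],[-0.0035,-0.0015,0.138,0,0,0,1],[-0.0035,-0.0015,0.147,0,0,0,1],[-0.0035,-0.0015,0.148,0,0,0,1],[-0.0035,-0.0015,0.148,0,0,0,1]]'
python3 - <<'E'
from h import *
print(delta([.588,-.365,.122],np.radians(30)))
E
```

```text
time_s: 20.35
position: [0.5884, -0.3665, 0.1225]
ee_rot: [1.572, 2.718, 0.0]
contact_force: [0.1, 0.1, 0.3]
finger_gap: 0.999
grasp_force: 0.0
[ 0.0015  0.0004  0.0005  0.0009  0.0015 -0.0017]
```

```bash
python3 -m inch '[[0.0015,0,0,0,0,0,1],[0.0015,0,0,0,0,0,0.85],[0.0015,0,0,0,0,0,0.78],[0.0015,0,0,0,0,0,0.7],[0.0015,0,0,0,0,0,0.6],[0.0015,0,0,0,0,0,0.6],[0.0015,0,0,0,0,0,0.6],[0.0015,0,0,0,0,0,0.6]]' 25
```

```text
time_s: 21.35
position: [0.5873, -0.3651, 0.1219]
ee_rot: [1.573, 2.719, -0.0]
contact_force: [-0.8, 0.7, 5.9]
finger_gap: 0.724
grasp_force: 27.3
```

```bash
python3 -m inch '[[0,0,-0.005,0,0,0,0.6],[0,0,-0.02,0,0,0,0.6],[0,0,-0.05,0,0,0,0.6],[0,0,-0.09,0,0,0,0.6],[0,0,-0.13,0,0,0,0.6],[0,0,-0.17,0,0,0,0.6],[0,0,-0.2,0,0,0,0.6],[0,0,-0.21,0,0,0,0.6]]'
python3 - <<'E'
from h import *
print(delta([.567,.1263,.33],np.radians(87.1)))
E
```

```text
time_s: 22.35
position: [0.5877, -0.365, 0.3343]
ee_rot: [1.571, 2.716, 0.0]
contact_force: [-0.0, -0.6, -2.1]
finger_gap: 0.727
grasp_force: 27.9
[ 4.362e-01  2.270e-01  3.400e-03  4.000e-04  4.000e-03 -9.982e-01]
```

```bash
python3 -m inch '[[0.02,0.01,0,0,0,-0.05,0.6],[0.06,0.031,0,0,0,-0.14,0.6],[0.1,0.052,0,0,0,-0.25,0.6],[0.15,0.078,0,0,0,-0.37,0.6],[0.2,0.104,0,0,0,-0.49,0.6],[0.25,0.13,0,0,0,-0.61,0.6],[0.3,0.156,0,0,0,-0.73,0.6],[0.35,0.182,0,0,0,-0.82,0.6]]'
python3 - <<'E'
from h import *
print(delta([.567,.1263,.33],np.radians(87.1)))
E
```

```text
time_s: 23.35
position: [0.5687, 0.0317, 0.3301]
ee_rot: [-0.349, -3.12, 0.001]
contact_force: [1.2, 0.8, -1.4]
finger_gap: 0.728
grasp_force: 27.9
[ 2.25e-02  9.19e-02  1.00e-04 -5.00e-04 -2.10e-03 -1.72e-01]
```

```bash
python3 -m inch '[[0.01,0.03,0,0,0,-0.06,0.6],[0.018,0.06,0,0,0,-0.12,0.6],[0.022,0.085,0,0,0,-0.16,0.6],[0.022,0.092,0,0,0,-0.172,0.6],[0.022,0.092,0,0,0,-0.172,0.6],[0.022,0.092,0,0,0,-0.172,0.6],[0.022,0.092,0,0,0,-0.172,0.6],[0.022,0.092,0,0,0,-0.172,0.6]]'
python3 - <<'E'
from h import *
import pickle
m=r.camera_model("wrist");im=r.get_image("wrist");cv2.imwrite("pics/w5.png",im[:,:,::-1]);pickle.dump(m,open("w5.pkl","wb"))
for X in ((.652,.122,.19),(.482,.1305,.19),(.66,.291,.135),(.49,.2997,.135)): print(proj(m,[X]))
print(delta([.567,.1263,.33],np.radians(87.1)))
E
```

```text
time_s: 24.35
position: [0.5699, 0.1231, 0.3314]
ee_rot: [0.091, 3.14, -0.0]
contact_force: [-0.0, -0.2, -1.6]
finger_gap: 0.724
grasp_force: 27.9
[[279.97368834 314.20113227]]
[[278.60377356  95.32065364]]
[[445.66066883 277.49337935]]
[[474.89325961 100.65636483]]
[ 0.003   0.0029  0.0014 -0.0002  0.0001 -0.007 ]
```

View pics/w5.png

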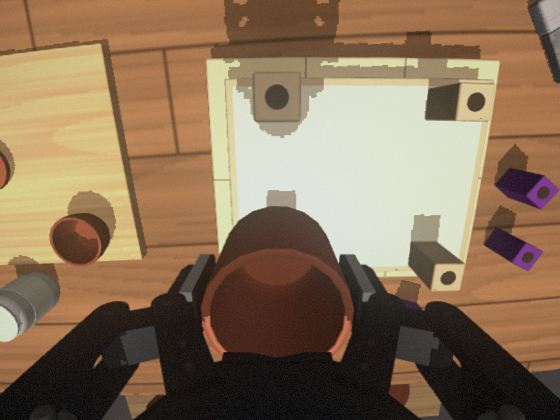

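Front long post's hole is at (277,97), short_set at (448,277), front short post at (476,102). All are within about 1.5 mm of prediction, so I'm lowering the jar.

```bash
python3 -m inch '[[0.003,0.003,0.01,0,0,-0.007,0.6],[0.003,0.003,0.04,0,0,-0.007,0.6],[0.003,0.003,0.07,0,0,-0.007,0.6],[0.003,0.003,0.1,0,0,-0.007,0.6],[0.003,0.003,0.125,0,0,-0.007,0.6],[0.003,0.003,0.14,0,0,-0.007,0.6],[0.003,0.003,0.143,0,0,-0.007,0.6],[0.003,0.003,0.143,0,0,-0.007,0.6]]'
python3 - <<'E'
from h import *
print(delta([.567,.1263,.179],np.radians(87.1)))
E
```

```text
time_s: 25.4
position: [0.5672, 0.1272, 0.1889]
ee_rot: [0.078, 3.14, 0.001]
contact_force: [-0.0, -0.0, -0.5]
finger_gap: 0.727
grasp_force: 27.9
[ 0.0002 -0.0009  0.0099  0.0004  0.0007  0.0009]
```

```bash
python3 -m inch '[[0,-0.001,0.002,0,0,0,0.6],[0,-0.001,0.004,0,0,0,0.6],[0,-0.001,0.006,0,0,0,0.6],[0,-0.001,0.007,0,0,0,0.6],[0,-0.001,0.008,0,0,0,0.6],[0,-0.001,0.009,0,0,0,0.6],[0,-0.001,0.0095,0,0,0,0.6],[0,-0.001,0.0095,0,0,0,0.6]]'
```

```text
time_s: 26.4
position: [0.5669, 0.1259, 0.1789]
ee_rot: [-0.078, -3.141, 0.0]
contact_force: [0.4, 0.4, -1.8]
finger_gap: 0.724
grasp_force: 27.9
```

Not in contact yet; I'll go a little lower.

```bash
python3 -m inch '[[0,0,0.0003,0,0,0,0.6],[0,0,0.0006,0,0,0,0.6],[0,0,0.0009,0,0,0,0.6],[0,0,0.0012,0,0,0,0.6],[0,0,0.0015,0,0,0,0.6],[0,0,0.0015,0,0,0,0.6],[0,0,0.0015,0,0,0,0.6],[0,0,0.0015,0,0,0,0.6]]'
```

```text
time_s: 27.4
position: [0.567, 0.126, 0.1787]
ee_rot: [0.078, 3.14, -0.001]
contact_force: [-5.1, -2.6, 14.7]
finger_gap: 0.725
grasp_force: 29.1
```

```bash
python3 -m inch '[[0,0,0,0,0,0,0.75],[0,0,-0.001,0,0,0,0.85],[0,0,-0.001,0,0,0,1],[0,0,-0.001,0,0,0,1],[0,0,-0.02,0,0,0,1],[0,0,-0.06,0,0,0,1],[0,0,-0.11,0,0,0,1],[0,0,-0.15,0,0,0,1]]'
python3 - <<'E'
from h import *
print(delta([.5295,-.255,.24],np.radians(30)))
E
```

```text
time_s: 28.4
position: [0.5669, 0.1264, 0.3309]
ee_rot: [0.077, 3.139, 0.002]
contact_force: [0.9, -0.4, -0.1]
finger_gap: 1.002
grasp_force: 0.0
[ 0.0187 -0.3829  0.0904  0.002   0.0013  0.9979]
```

```bash
python3 -m inch '[[0,-0.03,0,0,0,0,1],[0.003,-0.08,0,0,0,0,1],[0.006,-0.13,0,0,0,0,1],[0.008,-0.18,0,0,0,0,1],[0.011,-0.23,0.02,0,0,0,1],[0.014,-0.29,0.04,0,0,0,1],[0.017,-0.34,0.07,0,0,0,1],[0.019,-0.383,0.09,0,0,0,1]]'
python3 -m inch '[[0,0,0,0,0,0,1],[0,0,0,0,0,0,1],[0,0,0,0,0,0,0.6],[0,0,0,0,0,0,0.6],[0,0,0,0,0,0,0.6],[0,0,0,0,0,0,0.6],[0,0,0,0,0,0,0.6],[0,0,0,0,0,0,0.6]]'
python3 - <<'E'
from h import *
import pickle
m=r.camera_model("wrist");im=r.get_image("wrist");cv2.imwrite("pics/w6.png",im[:,:,::-1]);pickle.dump(m,open("w6.pkl","wb"))
c=proj(m,[(.5295,-.255,.034)])[0];print(c);disc(im,m,c,.034,60)
c=proj(m,[(.6276,-.135,.06)])[0];print(c);disc(im,m,c,.06,50)
print(delta([.5295,-.255,.1095],np.radians(87.1)))
cv2.imwrite("pics/w6c.png",im[60:360,130:430,::-1])
E
```

```text
time_s: 29.4
position: [0.5282, -0.258, 0.2375]
ee_rot: [0.08, 3.14, -0.001]
contact_force: [0.2, -0.9, 0.5]
finger_gap: 0.996
grasp_force: 0.0
time_s: 30.4
position: [0.5289, -0.2558, 0.2374]
ee_rot: [-0.078, -3.141, 0.0]
contact_force: [-1.3, -0.7, 0.0]
finger_gap: 0.6
grasp_force: 0.0
[276.4046848  199.99147561]
disc 529.2 -254.7 r 31.4 (244, 167, 66, 64)
[405.97781216 299.39760893]
disc 622.4 -134.3 r 35.6 (373, 263, 69, 44)
[-0.0006  0.0007  0.1279 -0.     -0.      0.0007]
```

View pics/w6.png

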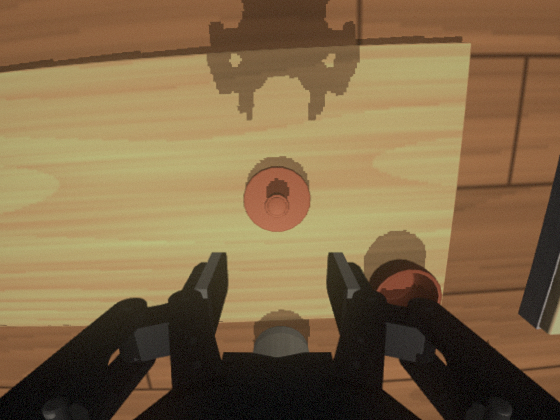

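Lid disc at (277,199), so its centre is (0.529,-0.255). Descending on the knob.

```bash
python3 -m inch '[[-0.0005,0.001,0.02,0,0,0,0.6],[-0.0005,0.001,0.05,0,0,0,0.6],[-0.0005,0.001,0.08,0,0,0,0.6],[-0.0005,0.001,0.105,0,0,0,0.6],[-0.0005,0.001,0.12,0,0,0,0.6],[-0.0005,0.001,0.1265,0,0,0,0.6],[-0.0005,0.001,0.128,0,0,0,0.6],[-0.0005,0.001,0.128,0,0,0,0.6]]'
python3 - <<'E'
from h import *
print(delta([.5292,-.2547,.1095],np.radians(87.1)))
E
```

```text
time_s: 31.45
position: [0.5299, -0.2548, 0.1101]
ee_rot: [0.078, 3.14, -0.001]
contact_force: [0.5, -0.2, 0.1]
finger_gap: 0.601
grasp_force: 0.0
[ 0.0007  0.0001  0.0006 -0.0004  0.0011  0.0007]
```

```bash
python3 -m inch '[[0.0005,0,0,0,0,0,0.5],[0.0005,0,0,0,0,0,0.4],[0.0005,0,0,0,0,0,0.3],[0.0005,0,0,0,0,0,0.1],[0.0005,0,0,0,0,0,0.1],[0.0005,0,0,0,0,0,0.1],[0.0005,0,0,0,0,0,0.1],[0.0005,0,0,0,0,0,0.1]]' 25
```

```text
time_s: 32.45
position: [0.529, -0.2548, 0.1096]
ee_rot: [0.078, 3.14, -0.0]
contact_force: [-1.6, 0.3, 5.2]
finger_gap: 0.197
grasp_force: 24.5
```

```bash
python3 -m inch '[[0,0,-0.005,0,0,0,0.1],[0,0,-0.02,0,0,0,0.1],[0,0,-0.05,0,0,0,0.1],[0,0,-0.09,0,0,0,0.1],[0,0,-0.14,0,0,0,0.1],[0,0,-0.18,0,0,0,0.1],[0,0,-0.215,0,0,0,0.1],[0,0,-0.225,0,0,0,0.1]]'
python3 - <<'E'
from h import *
print(delta([.567,.126,.335],np.radians(87.1)))
E
```

```text
time_s: 33.45
position: [0.5297, -0.2543, 0.3375]
ee_rot: [0.078, 3.137, -0.002]
contact_force: [0.4, -0.5, -0.8]
finger_gap: 0.199
grasp_force: 24.4
[-0.0184  0.3817  0.002  -0.0014  0.0039  0.0011]
```

```bash
python3 -m inch '[[-0.001,0.03,0,0,0,0,0.1],[-0.004,0.08,0,0,0,0,0.1],[-0.006,0.13,0,0,0,0,0.1],[-0.009,0.18,0,0,0,0,0.1],[-0.011,0.23,0,0,0,0,0.1],[-0.014,0.29,0,0,0,0,0.1],[-0.017,0.34,0,0,0,0,0.1],[-0.018,0.37,0,0,0,0,0.1]]'
python3 -m inch '[[0,0.01,0,0,0,0,0.1],[0,0.012,0.02,0,0,0,0.1],[0,0.012,0.04,0,0,0,0.1],[0,0.012,0.06,0,0,0,0.1],[0,0.012,0.08,0,0,0,0.1],[0,0.012,0.085,0,0,0,0.1],[0,0.012,0.085,0,0,0,0.1],[0,0.012,0.085,0,0,0,0.1]]'
python3 - <<'E'
from h import *
im=r.get_image("side");cv2.imwrite("pics/s7.png",cv2.resize(im[60:260,120:360,::-1],None,fx=3,fy=3))
print(delta([.567,.126,.2305],np.radians(87.1)))
E
```

```text
time_s: 34.45
position: [0.5645, 0.117, 0.3339]
ee_rot: [-0.073, -3.14, -0.001]
contact_force: [-0.0, -1.2, -0.6]
finger_gap: 0.2
grasp_force: 24.5
time_s: 35.45
position: [0.5663, 0.1258, 0.2502]
ee_rot: [0.079, 3.14, 0.0]
contact_force: [-0.2, -0.7, -0.2]
finger_gap: 0.199
grasp_force: 24.5
[-0.0007  0.0001  0.0197  0.0003  0.0012  0.0006]
```

```bash
python3 -m inch '[[-0.0007,0,0.003,0,0,0,0.1],[-0.0007,0,0.006,0,0,0,0.1],[-0.0007,0,0.009,0,0,0,0.1],[-0.0007,0,0.011,0,0,0,0.1],[-0.0007,0,0.013,0,0,0,0.1],[-0.0007,0,0.0145,0,0,0,0.1],[-0.0007,0,0.016,0,0,0,0.1],[-0.0007,0,0.016,0,0,0,0.1]]'
```

```text
time_s: 36.5
position: [0.5669, 0.1259, 0.2334]
ee_rot: [0.078, 3.14, 0.0]
contact_force: [1.1, 0.4, 0.1]
finger_gap: 0.196
grasp_force: 24.9
```

Lid plug bottom is about 5 mm below the rim with no contact force. Continuing down.

```bash
python3 -m inch '[[0,0,0.0005,0,0,0,0.1],[0,0,0.001,0,0,0,0.1],[0,0,0.0015,0,0,0,0.1],[0,0,0.002,0,0,0,0.1],[0,0,0.0025,0,0,0,0.1],[0,0,0.003,0,0,0,0.1],[0,0,0.0033,0,0,0,0.1],[0,0,0.0033,0,0,0,0.1]]'
```

```text
time_s: 37.5
position: [0.5668, 0.1261, 0.2304]
ee_rot: [0.078, 3.14, 0.001]
contact_force: [3.7, 1.0, 4.2]
finger_gap: 0.197
grasp_force: 25.4
```

```bash
python3 -m inch '[[0,0,0.0003,0,0,0,0.25],[0,0,0.0003,0,0,0,0.4],[0,0,0,0,0,0,0.6],[0,0,0,0,0,0,0.6],[0,0,-0.01,0,0,0,0.6],[0,0,-0.04,0,0,0,0.6],[0,0,-0.07,0,0,0,0.6],[0,0,-0.1,0,0,0,1]]'
python3 - <<'E'
from h import *
import pickle
m=r.camera_model("wrist");im=r.get_image("wrist")
s=r.get_image("side");a=cv2.resize(s[60:260,150:350,::-1],(400,400));b=cv2.resize(im[90:330,160:400,::-1],(400,400));cv2.imwrite("pics/c8.png",np.hstack([a,b]))
print(proj(m,[(.567,.126,.155)]));disc(im,m,proj(m,[(.567,.126,.155)])[0],.155,70)
print(delta([.6275,-.135,.23],np.radians(87.1)))
E
```

```text
time_s: 38.5
position: [0.5665, 0.126, 0.3318]
ee_rot: [0.078, 3.14, 0.0]
contact_force: [-0.3, -0.1, -1.6]
finger_gap: 0.795
grasp_force: 0.0
[[275.42234507 207.73334858]]
disc 567.5 127.2 r 31.2 (242, 173, 71, 69)
[-0.0723 -0.2589  0.1041  0.002   0.0054  0.001 ]
```

View pics/c8.png

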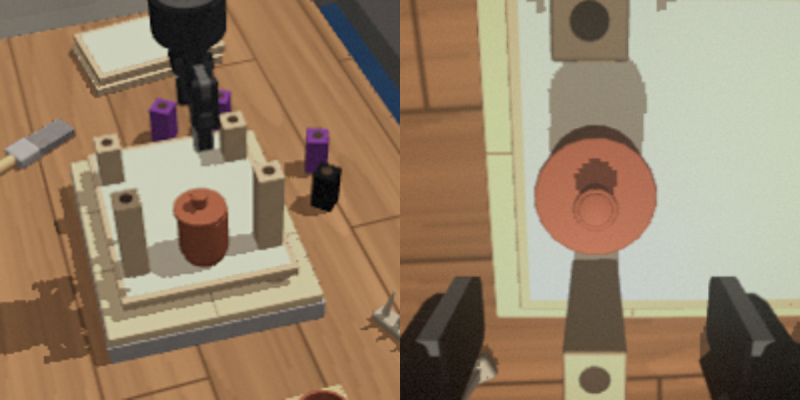

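Lid is on and flat, and the jar is midway between the long posts. Now the bowl.

```bash
python3 -m inch '[[-0.01,-0.03,0,0,0,0,1],[-0.02,-0.08,0,0,0,0,1],[-0.035,-0.13,0.01,0,0,0,1],[-0.05,-0.18,0.03,0,0,0,1],[-0.065,-0.23,0.06,0,0,0,1],[-0.072,-0.259,0.09,0,0,0,1],[-0.072,-0.259,0.104,0,0,0,1],[-0.072,-0.259,0.104,0,0,0,1]]'
python3 - <<'E'
from h import *
m=r.camera_model("wrist");im=r.get_image("wrist");cv2.imwrite("pics/w9.png",im[:,:,::-1])
c=proj(m,[(.6275,-.135,.06)])[0];print(c);disc(im,m,c,.06,60)
print(delta([.6275,-.135,.102],np.radians(87.1)))
E
```

```text
time_s: 39.6
position: [0.625, -0.1354, 0.2253]
ee_rot: [-0.077, -3.139, -0.002]
contact_force: [-0.4, 0.1, 1.0]
finger_gap: 0.998
grasp_force: 0.0
[275.77497035 214.48091134]
disc 628.8 -133.1 r 35.0 (237, 174, 81, 81)
[-1.900e-03 -4.000e-04  1.245e-01  1.100e-03 -1.000e-04  2.700e-03]
```

View pics/w9.png

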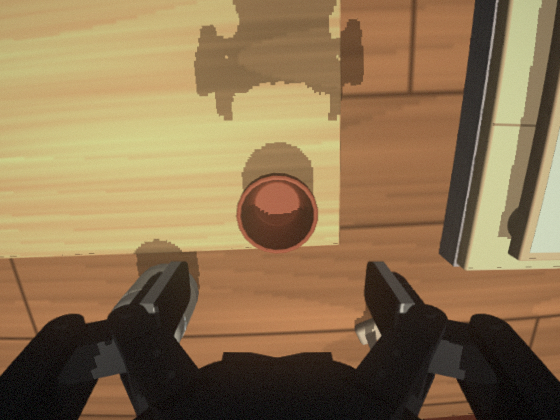

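```bash
python3 -m inch '[[-0.003,0.001,0.02,0,0,0,1],[-0.003,0.001,0.05,0,0,0,1],[-0.003,0.001,0.08,0,0,0,1],[-0.003,0.001,0.1,0,0,0,1],[-0.003,0.001,0.115,0,0,0,1],[-0.003,0.001,0.124,0,0,0,1],[-0.003,0.001,0.125,0,0,0,1],[-0.003,0.001,0.125,0,0,0,1]]'
python3 - <<'E'
from h import *
print(delta([.628,-.1345,.1],np.radians(87.1)))
E
```

```text
time_s: 40.65
position: [0.6291, -0.1355, 0.1018]
ee_rot: [0.078, 3.14, -0.0]
contact_force: [0.8, -0.6, 0.4]
finger_gap: 0.999
grasp_force: 0.0
[ 0.0012  0.001   0.0018 -0.0001  0.001   0.0007]
```

```bash
python3 -m inch '[[0.001,0.001,0.001,0,0,0,1],[0.001,0.001,0.001,0,0,0,0.9],[0.001,0.001,0.001,0,0,0,0.82],[0.001,0.001,0.001,0,0,0,0.75],[0.001,0.001,0.001,0,0,0,0.7],[0.001,0.001,0.001,0,0,0,0.7],[0.001,0.001,0.001,0,0,0,0.7],[0.001,0.001,0.001,0,0,0,0.7]]' 20
python3 -m inch '[[0,0,-0.005,0,0,0,0.7],[0,0,-0.02,0,0,0,0.7],[0,0,-0.05,0,0,0,0.7],[0,0,-0.09,0,0,0,0.7],[0,0,-0.14,0,0,0,0.7],[0,0,-0.18,0,0,0,0.7],[0,0,-0.22,0,0,0,0.7],[0,0,-0.235,0,0,0,0.7]]'
python3 - <<'E'
from h import *
print(delta([.575,.2955,.335],np.radians(87.1)))
E
```

```text
time_s: 41.65
position: [0.6279, -0.1346, 0.1004]
ee_rot: [0.078, 3.14, -0.0]
contact_force: [-1.1, -0.3, 5.6]
finger_gap: 0.773
grasp_force: 22.9
time_s: 42.65
position: [0.6283, -0.1339, 0.3385]
ee_rot: [0.078, 3.137, -0.0]
contact_force: [0.3, 0.3, -0.9]
finger_gap: 0.771
grasp_force: 22.9
[ 7.450e-02  4.262e-01  3.200e-03 -1.000e-04  4.100e-03  1.100e-03]
```

```bash
python3 -m inch '[[0.005,0.025,0,0,0,0,0.7],[0.012,0.07,0,0,0,0,0.7],[0.02,0.12,0,0,0,0,0.7],[0.03,0.17,0,0,0,0,0.7],[0.04,0.225,0,0,0,0,0.7],[0.05,0.28,0,0,0,0,0.7],[0.058,0.33,0,0,0,0,0.7],[0.066,0.38,0,0,0,0,0.7]]'
python3 -m inch '[[0.004,0.03,0,0,0,0,0.7],[0.008,0.046,0,0,0,0,0.7],[0.008,0.046,0.01,0,0,0,0.7],[0.008,0.046,0.04,0,0,0,0.7],[0.008,0.046,0.08,0,0,0,0.7],[0.008,0.046,0.12,0,0,0,0.7],[0.008,0.046,0.145,0,0,0,0.7],[0.008,0.046,0.145,0,0,0,0.7]]'
python3 - <<'E'
from h import *
print(delta([.575,.2955,.1574],np.radians(87.1)))
s=r.get_state()["position"];m=r.camera_model("wrist");im=r.get_image("wrist");c=proj(m,[s-[0,0,.0404]])[0];print(c)
disc(im,m,c,s[2]-.0404,140)
for X in ((.49,.2997,.135),(.66,.291,.135)):
  c=proj(m,[X])[0];print(c)
  try: post(im,m,c,.135)
  except Exception as e: print(e)
E
```

```text
time_s: 43.65
position: [0.5801, 0.2497, 0.3345]
ee_rot: [-0.078, -3.14, 0.001]
contact_force: [1.5, 0.6, -1.2]
finger_gap: 0.771
grasp_force: 22.9
time_s: 44.65
position: [0.5749, 0.2914, 0.1874]
ee_rot: [-0.082, -3.137, 0.006]
contact_force: [0.7, 0.5, 0.0]
finger_gap: 0.771
grasp_force: 23.1
[ 0.      0.0042  0.03   -0.0038 -0.0035 -0.0016]
[274.33048805 297.8837456 ]
disc 575.5 292.3 r 34.1 (200, 224, 157, 134)
[284.11628415  86.72294835]
post [489.9 300.7] [32.7 32.1] 87.1
[282.2826444  416.75029303]
min() iterable argument is empty
```

```bash
python3 -m inch '[[0,0.002,0.005,0,0,0,0.7],[0,0.004,0.01,0,0,0,0.7],[0,0.004,0.015,0,0,0,0.7],[0,0.004,0.018,0,0,0,0.7],[0,0.004,0.02,0,0,0,0.7],[0,0.004,0.022,0,0,0,0.7],[0,0.004,0.022,0,0,0,0.7],[0,0.004,0.022,0,0,0,0.7]]'
python3 - <<'E'
from h import *
print(delta([.575,.296,.1574],np.radians(87.1)))
E
```

```text
time_s: 45.7
position: [0.5753, 0.2987, 0.1682]
ee_rot: [0.078, 3.14, 0.0]
contact_force: [-0.2, -0.2, -1.2]
finger_gap: 0.773
grasp_force: 23.2
[ 0.0002 -0.0027  0.0108  0.0001  0.0002  0.0007]
```

```bash
python3 -m inch '[[0,-0.0025,0.003,0,0,0,0.7],[0,-0.0025,0.006,0,0,0,0.7],[0,-0.0025,0.008,0,0,0,0.7],[0,-0.0025,0.009,0,0,0,0.7],[0,-0.0025,0.0095,0,0,0,0.7],[0,-0.0025,0.01,0,0,0,0.7],[0,-0.0025,0.0105,0,0,0,0.7],[0,-0.0025,0.0105,0,0,0,0.7]]'
```

```text
time_s: 46.7
position: [0.5751, 0.2962, 0.1576]
ee_rot: [0.078, 3.141, -0.0]
contact_force: [0.4, 0.4, -1.5]
finger_gap: 0.771
grasp_force: 23.2
```

```bash
python3 -m inch '[[0,0,0.0003,0,0,0,0.7],[0,0,0.0006,0,0,0,0.7],[0,0,0.0009,0,0,0,0.7],[0,0,0.0012,0,0,0,0.7],[0,0,0.0013,0,0,0,0.7],[0,0,0.0013,0,0,0,0.7],[0,0,0.0013,0,0,0,0.7],[0,0,0.0013,0,0,0,0.7]]'
```

```text
time_s: 47.7
position: [0.5752, 0.2962, 0.1574]
ee_rot: [0.078, 3.14, -0.0]
contact_force: [-3.5, -3.1, 10.6]
finger_gap: 0.774
grasp_force: 24.2
```

Bowl is seated. Releasing slowly, then lifting well clear.

```bash
python3 -m inch '[[0,0,0,0,0,0,0.8],[0,0,-0.001,0,0,0,0.9],[0,0,-0.001,0,0,0,1],[0,0,-0.001,0,0,0,1],[0,0,-0.02,0,0,0,1],[0,0,-0.06,0,0,0,1],[0,0,-0.11,0,0,0,1],[0,0,-0.17,0,0,0,1]]'
python3 - <<'E'
from h import *
m=r.camera_model("wrist");im=r.get_image("wrist");cv2.imwrite("pics/w10.png",im[:,:,::-1])
disc(im,m,proj(m,[(.575,.296,.117)])[0],.117,70)
for X in ((.49,.2997,.135),(.66,.291,.135),(.482,.1305,.19),(.652,.122,.19)):
  c=proj(m,[X])[0]
  try: post(im,m,c,X[2])
  except Exception as e: print(c,e)
E
python3 -m inch '[[0,-0.04,-0.01,0,0,0,1],[0,-0.09,-0.02,0,0,0,1],[0,-0.14,-0.02,0,0,0,1],[0,-0.2,-0.02,0,0,0,1],[0,-0.26,-0.02,0,0,0,1],[0,-0.32,-0.02,0,0,0,1],[0,-0.38,-0.02,0,0,0,1],[0,-0.43,-0.02,0,0,0,1]]'
python3 - <<'E'
from h import *
m=r.camera_model("top");im=r.get_image("top");cv2.imwrite("pics/t10.png",cv2.resize(im[140:290,140:320,::-1],None,fx=4,fy=4,interpolation=cv2.INTER_CUBIC))
E
```

```text
time_s: 48.7
position: [0.5747, 0.296, 0.3287]
ee_rot: [-0.078, -3.14, -0.0]
contact_force: [0.8, -0.0, -0.8]
finger_gap: 1.002
grasp_force: 0.0
disc 567.3 297.7 r 19.3 (257, 170, 41, 31)
post [491.5 298.9] [75.3 70.7] 87.1
post [645.1 293.8] [80.6 67.2] 55.5
post [482.8 129.2] [31.7 31.1] 86.4
post [646.2 123.1] [31.6 20.7] 88.7
time_s: 49.75
position: [0.5533, -0.1357, 0.3475]
ee_rot: [0.08, 3.139, -0.001]
contact_force: [0.6, -0.0, -0.2]
finger_gap: 0.999
grasp_force: 0.0
```

View pics/t10.png

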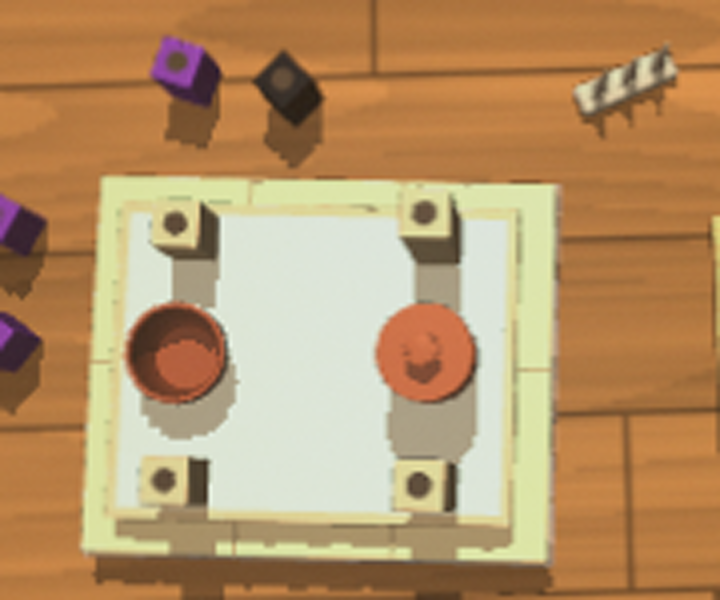

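Everything stands as intended: set posts at (175,223) and (424,213), front posts at (163,480) and (419,485), bowl at (177,352), lid at (426,352). One numeric check before handing in.

Run:
```python
from h import *
m=r.camera_model("top");T=lambda p:(np.array(p,float)+.5)/4-.5+[140,140]
d={}
for n,p,z in (("ss",(175,223),.135),("ls",(424,213),.19),("sf",(163,480),.135),("lf",(419,485),.19),("bowl",(177,352),.117),("lid",(426,352),.155)):
    d[n]=ray(m,T(p),z)[0];print(n,d[n].round(4))
a=np.radians(-2.9);Q=np.array([[np.cos(a),np.sin(a)],[-np.sin(a),np.cos(a)]])
for u,v in(("sf","ss"),("lf","ls"),("bowl","ss"),("lid","ls")): print(u,(Q@(d[u]-d[v])*1000).round(1))
```

```text
ss [0.6592 0.2903]
ls [0.6508 0.1208]
sf [0.4908 0.2978]
lf [0.4826 0.1267]
bowl [0.5755 0.2931]
lid [0.5673 0.1241]
sf [-168.5   -1.1]
lf [-168.3   -2.6]
bowl [-83.7  -1.4]
lid [-83.6  -0.9]
```

```bash
python3 -c "
from station import r
print(r.sign_off())"
```

```text
the job is handed in; nothing more can be done
None
```

The shelf is packed and handed in at about 50 s: both posts stand within about 3 mm of their spots, and the lidded jar and the bowl sit within about 2 mm of midway by the top camera; no verdict came back.

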